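# Register a plaster relief board on its pins

## Robot

A 6-joint arm with a two-finger parallel gripper is mounted at the origin on the work surface. World frame = base frame: x ahead of the robot, y to its left, z up, the work surface at z = 0. Lengths are in m, angles in degrees, forces in N, time in s.
With the tool pointing down it reaches from about 0.325 to 0.775 m from the base axis. Payload 5.5 kg.
Tool frame: the origin (TCP) lies at the centre of the arm's flange, where the gripper is bolted on; the fingertips stand 182 mm ahead of it and the grasp point (between the pads) lies 163 mm ahead of it; z points along the fingers, y is the line along which they close (so a half turn about z gives the same grasp; the last joint's range is limited). The gripper opens to 88 mm and grips with 3 to 60 N. Pads are 20 mm wide; open, the fingers measure 115 mm over their backs; the gripper's body (75 mm by 178 mm) begins 61 mm behind the grasp point.
Start: joints at [-72.634, 5.22, 70.514, -0, 104.267, -3.249], TCP at [0.211, -0.562, 0.405] pointing down, gripper open.
Joint ranges: [-164.24, 164.24], [-49.07, 125.15], [9.68, 141.18], [-86.29, 266.29], [3.28, 154.24], [-151.56, 151.56]. Speed limits (degrees/s): [147.25, 147.25, 172.46, 180, 180, 180].

## Interface

Orientations are given as [roll, pitch, yaw] about the fixed x, y, z axes, in that order (R = Rz(yaw) Ry(pitch) Rx(roll)).
In Python, from station import r gives the robot as it stands. The module is installed in compiled form; this text tells all that it offers. Calls block until the motion is done:
- r.reach(position, orientation): joint-space move of the TCP to a pose.
- r.servo_line(position, rotation=None, speed=0.15): straight line of the TCP; rotation=None keeps the orientation; speed is the mean speed in m/s.
- r.move_joints(angles): joint-space move.
- r.let_go() and r.grab(squeeze=None): open the fingers fully, or close them until they stop; squeeze is the grip in N (None keeps the last).
- r.wait(seconds).
- r.inverse_kinematics(position, orientation): joint angles nearest the present ones, or None.
- r.sense(): the state.
- r.snapshot(name): name is "side" or "top"; returns a dict with "frame" (400x640x3 uint8, red, green, blue), "fx", "fy", "cx", "cy" (pixels), "dist_coeffs" ([k1, k2, p1, p2, k3] as OpenCV has them; the pictures are not rectified), "R" (3x3) and "t" (3): a world point X has camera coordinates R X + t. Camera axes: x right, y down, z forward; pixel columns grow to the right and rows downward; lengths in m; the calibration is good to about 2 mm. A picture is of the moment at which its call begins. There is no depth.
A pose or a line that the arm cannot do raises r.IKError and nothing moves.
- r.hand_in(): hands the job in; it is judged then, once.
The state is a dict: "clock": time; "joints": joint angles; "joint_vel": joint speeds; "joint_torque": joint torques, N m; "tcp_pos": TCP position; "orientation": TCP orientation; "contact_force": force on the tool from outside, world axes, zero at the start; "torque": the same for the moment, N m; "opening": finger opening in m; "gripper_force": force on a finger pad.
Only numpy, scipy, OpenCV 4.12 (cv2) and the standard library are available. Lean on these libraries where they do the work, as an engineer would, in place of code of your own. Each camera call takes 0.05 s, during which the arm holds its last target. There are 200 camera calls.

## Task

The plywood board with the plaster grape relief was put down askew on the jig, sitting cocked on top of its two locating pins. Push it sideways by its edges with the fingertips, using the jig's straight fence as a guide, until both its holes drop over the pins and it lies flat on the jig. Do not pick the board up, do not touch the relief, and leave the tools and other things on the bench where they are.

Things in the scene. Friction and masses are not known exactly. Their poses are not given: they have to be found in the camera images.
- jig: fixed registration jig: grey baseboard 370 (x) x 240 (y) x 18 mm; origin at the centre of its underside, x along the fence, z up. Deck 18 mm above the origin. Its x axis points roughly to the robot's left (within 30 degrees), so the fence (-y side) is on the far side, the pins (+y) on the robot's side
- fence (a point): middle of the foot of the fence's guiding face, at x = 0, y = -76 mm on the jig's deck; the face looks to the jig's +y. The aluminium fence is 360 mm long (along x), 16 wide, 12 high above the deck; a dark cross line on its top marks the x of each pin
- pin_a (a point): foot of the steel pin at x = -70, y = +40 mm on the jig's deck; pin 10 mm diameter, 8 mm high, the top 3 mm tapered to 5 mm diameter
- pin_b (a point): foot of the other, equal pin, at x = +70, y = +40 mm on the jig's deck
- seat (a point): point on the jig's deck at x = 0, y = 0 of the jig: the board's origin comes here, flat and parallel to the jig, when it is seated (1 mm clear of the fence). Axes as the jig's
- board: loose plywood board 200 (x) x 150 (y) x 12 mm, 0.45 to 0.9 kg with relief; origin at the centre of its underside, z up. Starts same way round as the jig within 5 degrees, up to 34 mm off either way along x, 10 to 16 mm off in +y. It rests on the pin tops and its far (-y) edge on the deck, tilted 4 degrees, near (+y) edge 10 mm above the deck
- hole_a (a point): centre of the board's through hole, 14 mm diameter, at x = -70, y = +40 mm of the board, on its underside; belongs over pin_a. The board slides under 2 to 9 N. Pushed on its +y edge it goes to the fence; if one corner meets the fence first, pushing that edge near its other end (60 mm from the middle, 15 N at most) squares it
- hole_b (a point): the other, equal hole, at x = +70, y = +40 mm; belongs over pin_b. Pushed at the middle of an end, the board slides along the fence; it falls flat by itself when both holes are over the pins
- relief: white plaster relief fixed on the middle of the board: slab 110 (x) x 96 (y) mm with grapes, up to 23 mm above the board's top; origin at the centre of its underside, 12 mm above the board's origin. Must not be touched
- loop_tool: bystander: modelling tool with round wooden handle and wire loop, about 170 mm long, 12 mm thick, lying down; origin under the middle of the handle
- brush: bystander: brush lying down, origin under its middle
- spatula: bystander: steel spatula 200 mm long lying down, origin under its middle
- plaster_block: bystander: loose plaster block 80 x 60 x 50 mm high, origin at the centre of its underside
- jar: bystander: closed jar, 60 mm diameter, 75 mm high, origin at the centre of its underside
- cup: bystander: white open cup, 72 mm diameter at the rim, 80 mm high, origin at the centre of its underside
- cone: bystander: small plaster cone with a cut-off top, 44 mm wide, 40 mm high, origin at the centre of its underside
There are look-alikes about, which are no part of the job. Leave any orange or red look-alike of the board alone.

How it is judged (in metres and radians):
At the end, for the whole second after the job is handed in: The board lies flat on the jig's deck with both pins in its holes: origin within 5 mm horizontally and 2 mm in height of the seat point, tilted less than 0.02 rad, turned less than 0.06 rad, at rest (horizontal distance between board and seat below 0.005 m and z of board in the frame of seat between -0.002 and 0.002 m and angle between the z axis of board and the z axis of seat, either way round below 0.02 rad and angle between the x axis of board and the x axis of seat, either way round below 0.06 rad and linear speed of board below 0.01 m/s and angular speed of board below 0.05 rad/s); the robot touches nothing.
It fails at once if the board is picked up (its middle 20 mm or more above the deck) or tipped by more than 0.25 rad (z of board in the frame of seat above 0.02 m or angle between board's own z axis and vertical above 0.25 rad).
It fails at once if the relief is touched by the robot (over 0.5 N) (contact force between any of the fingers, the arm and relief above 0.5 N).
It fails at once if a bystander is moved by more than 25 mm (distance of any of loop_tool, brush, spatula, plaster_block, jar, cup, cone from where it was at the start of the episode above 0.025 m).
It also fails if it takes over 58 s, if anything falls off the work surface, if the arm or the gripper's body presses on something with over 40 N, if the wrist force passes 120 N, or if a joint passes its speed limit or range.

## Working session

There is one attempt and no reset: what is moved stays moved. The work goes in short steps, each a Python script; the robot and the scene stay as the last script left them, time stands still between calls to the robot, and variables do not carry over. Pictures are saved under pics/ and viewed, at most 10 in all, crops included, and the job is handed in when it is done.

```bash
mkdir -p pics
python3 - <<'E'
from station import r
import cv2,numpy as np,pickle
for n in("top","side"):
    s=r.snapshot(n); pickle.dump(s,open(n+"0.pkl","wb"))
    cv2.imwrite(f"pics/{n}0.png",s["frame"][...,::-1])
    print(n,s["fx"],s["fy"],s["cx"],s["cy"],s["dist_coeffs"],np.round(s["R"],3).tolist(),s["t"],-np.array(s["R"]).T@s["t"])
print(r.sense())
E
```

```text
top 473.0654592286393 473.0654592286393 321.3891972016789 203.36389161925578 [0.02970309 0.         0.         0.         0.        ] [[0.029, -1.0, -0.001], [-0.993, -0.029, -0.115], [0.115, 0.004, -0.993]] [0.04897976 0.5043538  1.59632492] [0.31656771 0.05733583 1.6436309 ]
side 434.8694405550602 434.8694405550602 309.8554249812176 199.08455197091527 [0.0260872 0.        0.        0.        0.       ] [[-0.904, -0.427, 0.0], [-0.222, 0.47, -0.854], [0.365, -0.773, -0.52]] [0.47770039 0.14577763 1.14654346] [0.04630376 1.02129323 0.72029631]
{'clock': 0.1, 'joints': array([-7.26340791e+01,  5.25978601e+00,  7.05724509e+01, -1.40700032e-03,
        1.04267576e+02, -3.24892570e+00]), 'joint_vel': array([ 0.01146513, -0.12164837, -0.18639861,  0.03363979,  0.01807231,
        0.02213897]), 'joint_torque': array([ 2.95378115e-03, -4.47857451e+01, -4.07570207e+01,  7.00791925e-02,
        2.84374208e-02, -1.23227769e-04]), 'tcp_pos': array([ 0.21126019, -0.56164017,  0.40363425]), 'orientation': array([-1.79900270e+02, -4.29479839e-03,  2.06144973e+01]), 'contact_force': array([0.4287179 , 0.03353692, 0.0671224 ]), 'torque': array([ 0.06762039,  0.02583375, -0.00248765]), 'gripper_force': 0.0, 'opening': 0.0879853469319358}
```

View pics/top0.png

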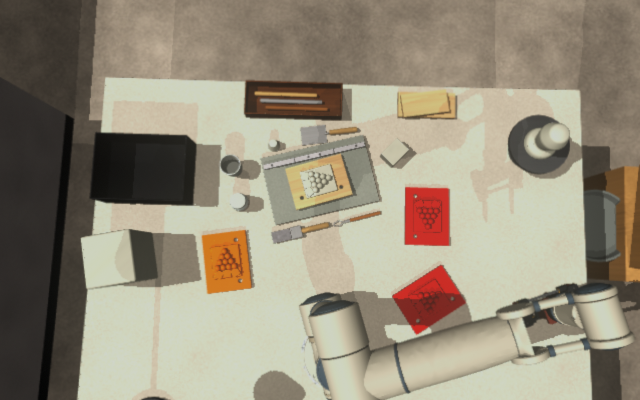

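View pics/side0.png

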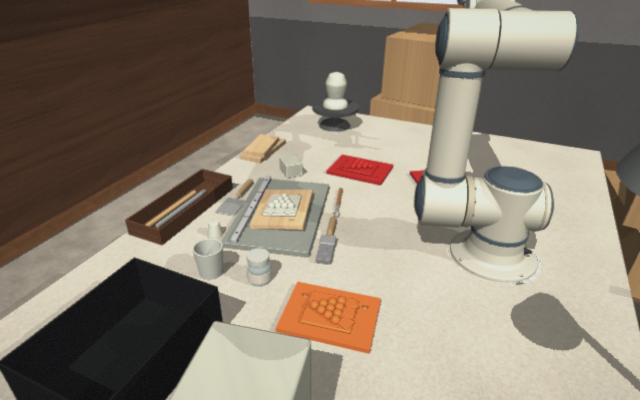

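Top view: the candidates are the plywood board with white relief on the grey jig (319,182), an orange look-alike (228,262), red ones (427,216) and (428,298), and a plain plywood stack (427,105). I choose the board on the jig at (319,182). The cup (231,165), jar (239,202), cone (274,145), block (396,152), spatula (325,133), and brush and loop tool (325,228) are around it. The side view agrees, with the board at (282,209).

Run:
```python
import cv2,pickle
f=pickle.load(open("top0.pkl","rb"))["frame"][...,::-1]
cv2.imwrite("pics/c0.png",cv2.resize(f[125:243,252:402],None,fx=5,fy=5,interpolation=cv2.INTER_CUBIC))
f=pickle.load(open("side0.pkl","rb"))["frame"][...,::-1]
cv2.imwrite("pics/c1.png",cv2.resize(f[165:265,210:350],None,fx=5,fy=5,interpolation=cv2.INTER_CUBIC))
```

```text
(no output)
```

View pics/c0.png

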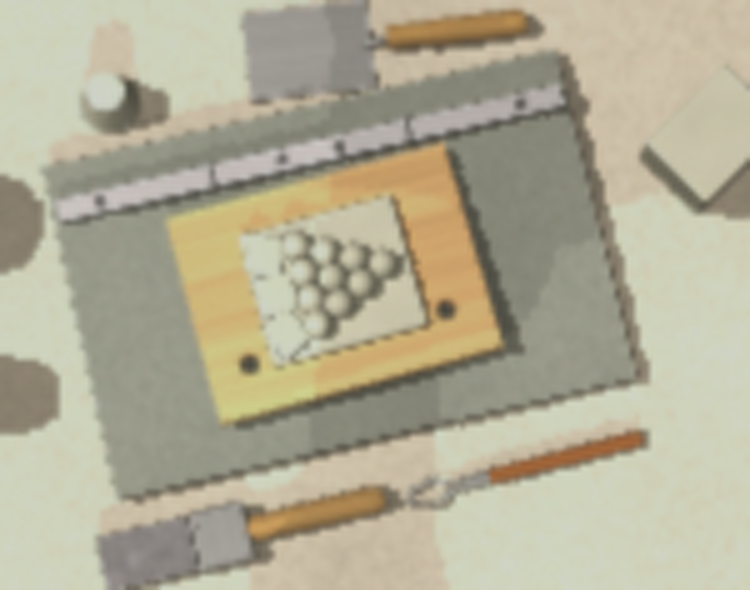

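View pics/c1.png

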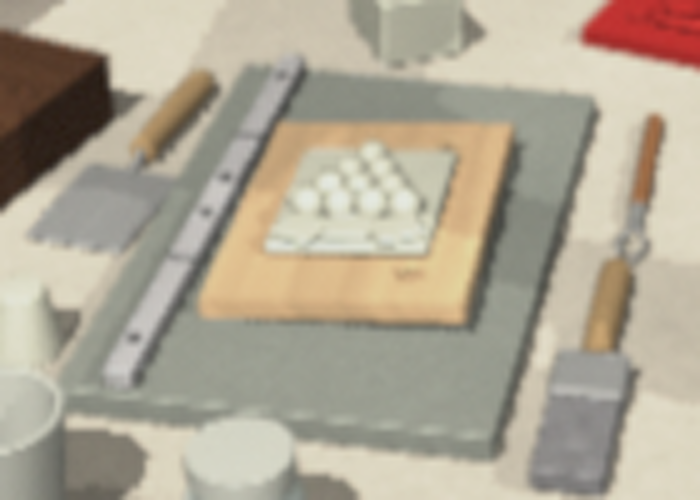

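The crop confirms it: natural plywood with a white grape relief and dark holes at about (302,198) and (341,187) full-image. The fence cross lines are at about (295,161) and (334,151). Next I compute poses from masks.

```bash
cat > h.py <<'E'
import cv2,numpy as np,pickle
def ray(s,uv,z):
    K=np.array([[s["fx"],0,s["cx"]],[0,s["fy"],s["cy"]],[0,0,1]])
    n=cv2.undistortPoints(np.float64(uv).reshape(-1,1,2),K,np.array(s["dist_coeffs"]))[:,0]
    d=np.c_[n,np.ones(len(n))]@np.array(s["R"]); c=-np.array(s["R"]).T@s["t"]
    return c+d*((np.broadcast_to(z,len(n))-c[2])/d[:,2])[:,None]
def quad(m):
    c=max(cv2.findContours(m,cv2.RETR_EXTERNAL,cv2.CHAIN_APPROX_NONE)[0],key=cv2.contourArea)
    h=cv2.convexHull(c)
    # fit lines to the contour points by side of the min-area rectangle
    b=cv2.boxPoints(cv2.minAreaRect(h)); P=c[:,0].astype(float); L=[]
    for i in range(4):
        a,e=b[i],b[(i+1)%4]; u=(e-a)/np.linalg.norm(e-a); n=np.array([-u[1],u[0]])
        t=(P-a)@u/np.linalg.norm(e-a); k=(abs((P-a)@n)<2.5)&(t>.12)&(t<.88)
        L.append(cv2.fitLine(P[k].astype(np.float32),cv2.DIST_HUBER,0,.01,.01).ravel())
    C=[]
    for i in range(4):
        p,q=L[i-1],L[i]; s=np.linalg.solve(np.c_[p[:2],-q[:2]],q[2:]-p[2:]); C.append(p[2:]+s[0]*p[:2])
    return np.array(C),cv2.contourArea(c)
def detect(s,roi,hz=(.038,.038)):
    f=s["frame"]; x0,y0,x1,y1=roi; M=np.zeros(f.shape[:2],np.uint8); M[y0:y1,x0:x1]=255
    k=4; up=cv2.resize(f,None,fx=k,fy=k,interpolation=cv2.INTER_CUBIC); M=cv2.resize(M,None,fx=k,fy=k)
    h=cv2.cvtColor(up,cv2.COLOR_RGB2HSV)
    g=lambda lo,hi:cv2.inRange(h,np.array(lo),np.array(hi))&M
    return up,h,g,lambda p:(np.asarray(p)+.5)/k-.5
E
python3 - <<'E'
from h import *
s=pickle.load(open("top0.pkl","rb"))
up,h,g,dn=detect(s,(250,133,385,228))
for p in [(295,180),(310,195),(345,180),(300,160),(320,154),(275,190),(362,175),(301,198),(341,187),(360,145),(262,166)]: print(p,h[p[1]*4+2,p[0]*4+2])
b=g((10,70,110),(32,255,255)); b=cv2.morphologyEx(b,cv2.MORPH_OPEN,np.ones((5,5)))
q,a=quad(b); print("board",dn(q).round(1).tolist(),a)
fill=np.zeros_like(b); cv2.fillPoly(fill,[q.astype(int)],255); fill=cv2.erode(fill,np.ones((21,21)))
d=cv2.inRange(h[...,2],0,90)&fill
n,_,st,ce=cv2.connectedComponentsWithStats(d)
for i in range(1,n):
    if st[i,4]>30: print("dark",dn(ce[i]).round(2),st[i,4])
f=cv2.inRange(h,np.array((100,0,150)),np.array((180,40,255)))&g((0,0,0),(180,255,255))
f=cv2.morphologyEx(f,cv2.MORPH_CLOSE,np.ones((15,15)))
q,a=quad(f); print("fence",dn(q).round(1).tolist(),a); print(ray(s,dn(q),.030).round(4))
E
```

```text
(295, 180) [ 21 110 207]
(310, 195) [ 32  25 175]
(345, 180) [ 18 121 207]
(300, 160) [ 15   9 171]
(320, 154) [ 17  15 117]
(275, 190) [ 34  28 155]
(362, 175) [ 28  29 141]
(301, 198) [25 54 90]
(341, 187) [22 57 85]
(360, 145) [ 12  14 177]
(262, 166) [ 32  25 175]
board [[284.6000061035156, 168.60000610351562], [340.29998779296875, 152.5], [352.6000061035156, 194.0], [296.0, 209.89999389648438]] 40176.5
dark [340.71 186.5 ] 50
dark [301.4  197.36] 47Traceback (most recent call last):
  File "<stdin>", line 14, in <module>
  File "h.py", line 8, in quad
    c=max(cv2.findContours(m,cv2.RETR_EXTERNAL,cv2.CHAIN_APPROX_NONE)[0],key=cv2.contourArea)
ValueError: max() iterable argument is empty
```

```bash
cat >> h.py <<'E'
def poses(s,tilted=True,verbose=True):
    up,h,g,dn=detect(s,(250,133,385,228))
    b=g((10,70,110),(32,255,255)); b=cv2.morphologyEx(b,cv2.MORPH_OPEN,np.ones((5,5)))
    q,_=quad(b); fill=np.zeros_like(b); cv2.fillPoly(fill,[q.astype(int)],255); fill=cv2.erode(fill,np.ones((21,21)))
    d=cv2.inRange(h[...,2],0,135)&fill
    n,_,st,ce=cv2.connectedComponentsWithStats(d)
    I=sorted(range(1,n),key=lambda i:-st[i,4]); 
    hol=[dn(ce[i]) for i in I if 90<st[i,4]<500]
    if verbose: print("dark",[(dn(ce[i]).round(1).tolist(),int(st[i,4])) for i in I[:5]])
    f=cv2.morphologyEx(cv2.morphologyEx(g((0,0,135),(180,20,255)),cv2.MORPH_OPEN,np.ones((5,5))),cv2.MORPH_CLOSE,np.ones((21,21)))
    fq,_=quad(f); F=ray(s,dn(fq),.030)[:,:2]
    F=F[np.argsort(F[:,1])]; ends=np.array([F[:2].mean(0),F[2:].mean(0)]) # right, left
    ex=ends[1]-ends[0]; L=np.linalg.norm(ex); ex/=L; ey=np.array([-ex[1],ex[0]])
    O=ends.mean(0)+ey*.084
    yaw=np.degrees(np.arctan2(ex[1],ex[0]))
    tf=lambda P:np.c_[(P-O)@ex,(P-O)@ey]*1000
    zz=.030
    B=ray(s,dn(q),[.030]*4)[:,:2]; far=tf(B)[:,1]<0
    B=ray(s,dn(q),np.where(far,.030,.0405 if tilted else .030))[:,:2]
    H=ray(s,hol,.038 if tilted else .030)[:,:2] if hol else np.zeros((0,2))
    if verbose: print("fence L",L,"O",O,"yaw",yaw); print("board corners",tf(B).round(1).tolist()); print("holes",tf(H).round(1).tolist())
    return O,ex,ey,yaw,tf(B),tf(H)
E
python3 - <<'E'
from h import *
s=pickle.load(open("top0.pkl","rb"))
poses(s)
E
```

```text
dark [([323.2, 181.6], 1174), ([314.8, 179.7], 197), ([340.7, 186.5], 157), ([301.4, 197.4], 154), ([313.4, 172.7], 45)]
fence L 0.360091729805957 O [0.58988753 0.07499568] yaw 104.89704651994644
board corners [[107.5, -59.9], [-93.4, -70.8], [-99.6, 81.5], [101.0, 90.6]]
holes [[15.1, 3.3], [-66.2, 46.7], [73.4, 52.6]]
```

```bash
cat > mv.py <<'E'
from station import r
import numpy as np
O=np.array([.58989,.07500]); YAW=104.897; c,s_=np.cos(np.radians(YAW)),np.sin(np.radians(YAW))
ex=np.array([c,s_]); ey=np.array([-s_,c])
def P(x,y,tipz): return np.r_[O+ex*x/1000+ey*y/1000,tipz+.182]
def force(F0):
    f=np.array(r.sense()["contact_force"])-F0
    return np.array([f[:2]@ex,f[:2]@ey,f[2]])
def where():
    p=np.array(r.sense()["tcp_pos"]); return np.round(np.r_[(p[:2]-O)@ex*1000,(p[:2]-O)@ey*1000,(p[2]-.182)*1000],1)
E
python3 - <<'E'
from mv import *
o=[180,0,14.897]
for q in (P(0,107,.2),P(0,107,.023)): print(r.inverse_kinematics(q,o))
r.reach(P(0,107,.2),o); print(where())
r.servo_line(P(0,107,.06),speed=.15); r.servo_line(P(0,107,.023),speed=.08); r.wait(.2)
print(where(),r.sense()["clock"]); F0=np.array(r.sense()["contact_force"]); print(F0)
for y in np.arange(102,81.9,-2):
    r.servo_line(P(0,y,.023),speed=.03); f=force(F0); print(y,where(),f.round(1),round(r.sense()["clock"],2))
    if np.hypot(*f[:2])>10: break
np.save("F0.npy",F0)
E
```

```text
[ 1.58709762e+00 -1.21687365e+01  8.95030322e+01 -2.54444375e-14
  1.02665704e+02  7.66900976e+01]
[ 1.58709762e+00 -8.99006812e+00  1.04793731e+02 -2.54444375e-14
  8.41963376e+01  7.66900976e+01]
[ -0.6 107.  200. ]
[-1.000e-01  1.068e+02  2.370e+01] 4.375
[-0.16166313 -0.6584577  -0.08520156]
102.0 [  0.  101.8  23.1] [-0.2 -0.5 -1.3] 4.69
100.0 [ 0.  99.9 23. ] [ 0.5 -0.2  0.8] 4.94
98.0 [-0.  97.9 23. ] [ 1.1 -0.6  1.1] 5.19
96.0 [ 0.  96.  22.9] [ 1.9 -0.   0.5] 5.44
94.0 [ 0.1 94.  22.8] [ 1.5  0.8 -0.9] 5.69
92.0 [-0.  91.9 22.9] [ 0.4  0.8 -0.9] 5.94
90.0 [-0.1 89.8 23.1] [ 0.3 -0.1 -1.2] 6.19
88.0 [-0.1 87.7 23.3] [ 0.4 -0.3  0.1] 6.44
86.0 [-0.  85.8 23.2] [ 1.5 -0.9 -0.7] 6.69
84.0 [ 0.1 84.  23. ] [1.1 1.1 1.8] 6.94
82.0 [ 0.1 83.  23. ] [2.3 9.6 6.7] 7.19
```

Run:
```python
from mv import *
from h import *
r.servo_line(P(0,100,.023),speed=.06); r.servo_line(P(0,112,.10),speed=.15); r.grab(10)
r.reach(P(150,112,.15),[180,0,14.897]); r.reach(P(260,150,.2),[180,0,14.897])
print(where(),r.sense()["clock"],r.sense()["opening"])
s=r.snapshot("top"); pickle.dump(s,open("top1.pkl","wb"))
cv2.imwrite("pics/c2.png",cv2.resize(s["frame"][125:243,230:402,::-1],None,fx=4,fy=4,interpolation=cv2.INTER_CUBIC))
try: poses(s)
except Exception as e: print(e)
```

```text
[259.  149.6 199.2] 10.9 0.0003760534057358857
dark [([323.9, 179.2], 1161), ([315.3, 176.5], 425), ([341.0, 184.5], 148), ([301.4, 193.8], 135), ([337.4, 184.7], 50)]
fence L 0.3603388463761325 O [0.58983814 0.07438985] yaw 104.84980041334713
board corners [[100.2, -75.1], [-101.1, -75.3], [-100.2, 77.1], [99.2, 77.1]]
holes [[11.3, -7.3], [-68.2, 39.9], [71.1, 40.3]]
```

View pics/c2.png

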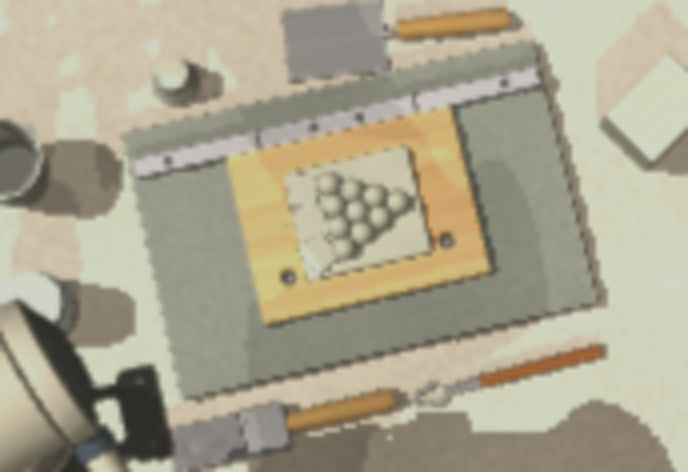

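The board is now square against the fence, with near-edge corners at crop (265,325) and (492,270). Bright pin tops show in both holes at (288,277) and (446,240), and the shadow rim is thin, so it may have dropped. I'll check its height by triangulating the near edge corners and holes.

Run:
```python
from mv import *
from h import *
s=pickle.load(open("top1.pkl","rb"))
poses(s,tilted=False)
t=r.snapshot("side"); pickle.dump(t,open("side1.pkl","wb"))
img=[]
for n in("side0","side1"):
    q=pickle.load(open(n+".pkl","rb")); im=q["frame"][...,::-1].copy(); img.append(cv2.resize(im[165:265,210:345],None,fx=5,fy=5,interpolation=cv2.INTER_CUBIC)[:,:])
cv2.imwrite("pics/s1.png",img[1])
# board top quad in side views, and its world corners on z=.030
for n in("side0","side1"):
    q=pickle.load(open(n+".pkl","rb")); up,h,g,dn=detect(q,(240,180,320,240))
    b=cv2.morphologyEx(g((8,60,160),(32,255,255)),cv2.MORPH_OPEN,np.ones((5,5)))
    C,a=quad(b); W=ray(q,dn(C),.030)[:,:2]; print(n,dn(C).round(1).tolist(),(np.c_[(W-O)@ex,(W-O)@ey]*1000).round(1).tolist())
```

```text
dark [([323.9, 179.2], 1161), ([315.3, 176.5], 425), ([341.0, 184.5], 148), ([301.4, 193.8], 135), ([337.4, 184.7], 50)]
fence L 0.3603388463761325 O [0.58983814 0.07438985] yaw 104.84980041334713
board corners [[100.2, -75.1], [-101.1, -75.3], [-101.2, 75.8], [99.5, 75.9]]
holes [[11.1, -8.7], [-68.9, 38.7], [71.2, 39.2]]Traceback (most recent call last):
  File "<stdin>", line 14, in <module>
  File "h.py", line 15, in quad
    L.append(cv2.fitLine(P[k].astype(np.float32),cv2.DIST_HUBER,0,.01,.01).ravel())
             ~~~~~~~~~~~^^^^^^^^^^^^^^^^^^^^^^^^^^^^^^^^^^^^^^^^^^^^^^^^^^
cv2.error: OpenCV(4.12.0) /io/opencv/modules/imgproc/src/linefit.cpp:50: error: (-215:Assertion failed) count > 0 in function 'fitLine2D_wods'
```

View pics/s1.png

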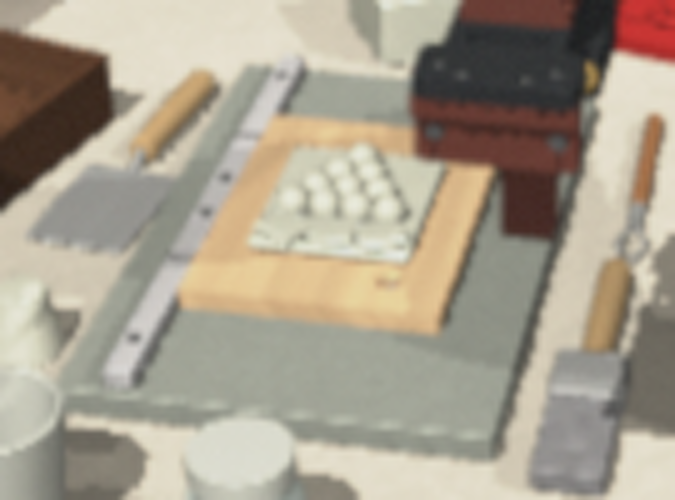

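The gripper hides one rear corner. The +x end's near corner is visible, at crop (440,330) for the bottom and about (447,290) for the top. I'll compare it with the flat and tilted projections.

Run:
```python
from mv import *
from h import *
def proj(s,X):
    K=np.array([[s["fx"],0,s["cx"]],[0,s["fy"],s["cy"]],[0,0,1]])
    return cv2.projectPoints(np.array(X),cv2.Rodrigues(np.array(s["R"]))[0],np.array(s["t"]),K,np.array(s["dist_coeffs"]))[0][:,0]
W=lambda x,y,z:np.r_[O+ex*x/1000+ey*y/1000,z/1000]
t=pickle.load(open("side1.pkl","rb"))
pr=lambda *a:((proj(t,[W(*a)])[0]-[210,165])*5+2).round(0)
for x in(99,100,101): print("bottom flat",pr(x,74.5,18),"tilt",pr(x,74.5,28.5),"far bottom",pr(x,-75,18))
print("jig corners",pr(185,120,18),"jig far",pr(185,-120,18),"fence end top",pr(180,-76,30))
```

```text
bottom flat [443. 339.] tilt [443. 324.] far bottom [182. 311.]
bottom flat [442. 340.] tilt [442. 325.] far bottom [182. 312.]
bottom flat [442. 341.] tilt [442. 326.] far bottom [181. 313.]
jig corners [495. 445.] jig far [ 51. 394.] fence end top [132. 379.]
```

Run:
```python
from mv import *
from h import *
r.servo_line(P(260,250,.30),speed=.25); r.reach([.25,-.45,.42],[180,0,14.9])
t=r.snapshot("side"); pickle.dump(t,open("side2.pkl","wb"))
s=r.snapshot("top"); pickle.dump(s,open("top2.pkl","wb")); print(r.sense()["clock"])
poses(s,False)
K=np.array([[t["fx"],0,t["cx"]],[0,t["fy"],t["cy"]],[0,0,1]])
proj=lambda X:cv2.projectPoints(np.array(X),cv2.Rodrigues(np.array(t["R"]))[0],np.array(t["t"]),K,np.array(t["dist_coeffs"]))[0][:,0]
W=lambda x,y,z:np.r_[O+ex*x/1000+ey*y/1000,z/1000]
up,h,g,dn=detect(t,(235,180,325,240))
b=g((8,60,90),(32,255,255))
# plywood lower outline along the +x end: last plywood row in each column, fitted as a line
for name,m in(("board bottom",b),("jig deck front",None)):
    if m is None: continue
    cols=np.arange(252*4,294*4); rows=np.array([np.flatnonzero(m[:,c]).max() for c in cols])
    u,v=dn(cols),dn(rows); k=np.polyfit(u,v,1); print(name,"slope",k[0],"v at 273",np.polyval(k,273),"res",np.std(v-np.polyval(k,u)))
for n,z in(("flat",18),("tilt",28.5)):
    p=proj([W(100,-75,18),W(100,74.5,z)]); sl=(p[1,1]-p[0,1])/(p[1,0]-p[0,0]); print(n,"slope",sl,"v273",p[0,1]+sl*(273-p[0,0]))
cv2.imwrite("pics/s2.png",cv2.resize(t["frame"][170:245,230:330,::-1],None,fx=7,fy=7,interpolation=cv2.INTER_CUBIC))
```

```text
14.35
dark [([325.0, 177.7], 931), ([315.3, 176.5], 410), ([318.4, 186.9], 184), ([301.5, 193.7], 147), ([340.9, 184.5], 124)]
fence L 0.3596188647668117 O [0.58985493 0.07467493] yaw 104.89629888226408
board corners [[99.8, -74.9], [-101.5, -75.3], [-101.0, 75.6], [99.1, 76.1]]
holes [[10.8, -8.7], [8.7, 29.1], [70.7, 39.0], [-68.8, 38.8]]
board bottom slope 0.10872717793491606 v at 273 228.8713278746817 res 0.10017191490946022
flat slope 0.10783824013019673 v273 229.98202454108545
tilt slope 0.048136069448349084 v273 228.36541886048602
```

View pics/s2.png

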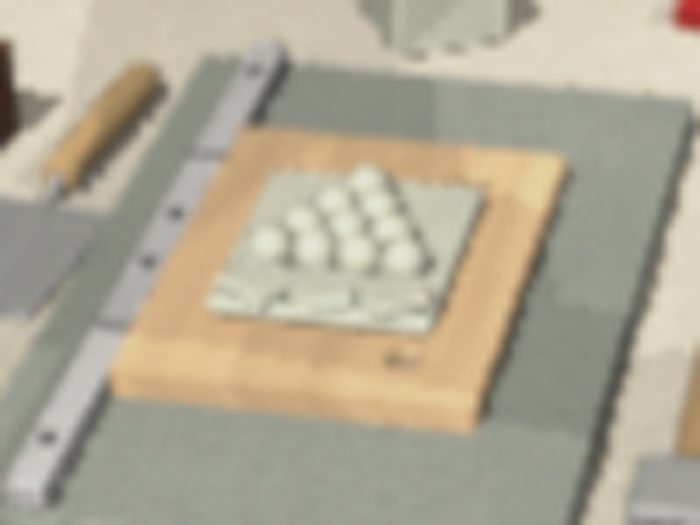

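The bottom edge at the +x end matches a flat board: slope 0.109, against 0.108 predicted flat and 0.048 tilted. In the crop that edge runs from (115,395) to (473,430). Last check is that the -x end is down too.

Run:
```python
from mv import *
from h import *
t=pickle.load(open("side2.pkl","rb"))
K=np.array([[t["fx"],0,t["cx"]],[0,t["fy"],t["cy"]],[0,0,1]])
proj=lambda X:cv2.projectPoints(np.array(X),cv2.Rodrigues(np.array(t["R"]))[0],np.array(t["t"]),K,np.array(t["dist_coeffs"]))[0][:,0]
W=lambda x,y,z:np.r_[O+ex*x/1000+ey*y/1000,z/1000]
up,h,g,dn=detect(t,(235,180,325,240)); m=g((8,60,90),(32,255,255))
cols=np.arange(272*4,306*4); rows=np.array([np.flatnonzero(m[:,c]).min() for c in cols])
k=np.polyfit(dn(cols),dn(rows),1); print("-x top edge slope",k[0],"v288",np.polyval(k,288))
for n,za,zb in(("flat",30,30),("-x end up",39.4,39.4),("near up",30,40.5)):
    p=proj([W(-100,-75,za),W(-100,74.5,zb)]); sl=(p[1,1]-p[0,1])/(p[1,0]-p[0,0]); print(n,sl,p[0,1]+sl*(288-p[0,0]))
```

```text
-x top edge slope 0.09380277658508684 v288 189.68839272935455
flat 0.0933544032889458 190.58401081298396
-x end up 0.09243760859572175 188.00591025850127
near up 0.030559733119202296 189.12440102996857
```

```bash
python3 -c "
from station import r
print(r.hand_in(), r.sense()['clock'])"
```

```text
the job is handed in; nothing more can be done
the job is handed in; nothing more can be done
```

I handed the job in at about 14 s on the robot's clock: one two-finger push squared the board on the fence and it dropped over both pins, and the last images show it flat within about 1 mm of the seat, though no verdict came back.

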